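# Fit the vial carrier onto the shaker's two dowels

## Task

Bring the aluminium vial carrier, whose tab sticks out from under the clear bench riser, wholly out from under it and let go of it lying flat on the bench. Then take it by its middle handle and lower it gently, not dropped, onto the two dowels of the shaker, both holes over both dowels, until it lies flush on the deck (either way round), and let go. Do not tip over the beaker or the white jar.

Things in the scene. Friction and masses are not known exactly. Their poses are not given: they have to be found in the camera images.
- plate: Vial carrier, loose, about 450 g: bare aluminium plate 100 (its x) by 150 (its y) by 10 mm thick, with two rows of four dark wells. Origin: centre of the underside, z up. Two through holes of 13 mm at y = +58 and -58 mm, x = 0. At the start it lies flat on the bench under the riser, its long axis roughly along the riser's y; only the tab and some 30 mm of plate stick out at the riser's +y side.
- plate_tab (a point): Middle of the pull tab, 100 mm from the carrier's origin along its +y, 10 mm above its underside. The tab is 30 mm wide (x) and 16 mm high and continues the plate from y = 75 to y = 125 mm; its underside is level with the plate's. Axes as the carrier's.
- plate_handle (a point): Middle of the steel bridge handle's bar, straight above the carrier's origin, 42 mm above its underside. The bar runs along the carrier's y: 56 mm long, 14 mm wide (x), from 36 to 48 mm above the underside, on two 10 mm posts. Axes as the carrier's.
- riser: Bench riser, fixed: clear board 190 (x) by 140 (y) by 8 mm, underside 70 and top 78 mm above the bench, on a 12 mm thick cheek along each y-running side (158 mm free between). Origin on the bench under the board's centre; open at +y, about the robot's left. A 24 mm high glass dish stands on it. The plate is clear when its centre is over 145 mm along the riser's +y from the riser's origin.
- shaker: Orbital shaker, fixed: white case 210 (x) by 240 (y) mm with a flat dark steel deck 66 mm above the bench. Origin on the bench under the deck's centre. Two upright steel dowels, 10 mm thick, stand on the deck at y = +58 and -58 mm, x = 0; they rise 25 mm, the last 7 mm tapering to 5 mm.
- deck (a point): Centre of the deck's top, midway between the dowels, 66 mm above the bench, axes as the shaker's. At both ends of the deck (y = +105 and -105 mm) stands a pair of guard lugs, 14 mm long in y, 22 mm high, with a 46 mm gap between them centred on x = 0. The tab of the seated carrier lies in that gap, with no room for fingers beside it.
- beaker: Bystander: open glass beaker, 68 mm across and 95 mm high, origin at the centre of its foot. Must not be tipped over.
- jar: Bystander: white jar with a screw cap, 48 mm across and 75 mm high, origin at the centre of its foot. Must not be tipped over.
There are look-alikes about, which are no part of the job. Leave any green look-alike of the plate alone.

How it is judged:
On the way, in this order (a step that is already met when the one before it is completed fails the run):
1. the carrier lies flat on the bench, wholly out from under the riser, let go and at rest (y of plate in the frame of riser above 0.143 m and height (world z) of plate below 0.006 m and angle between plate's own z axis and vertical below 0.06 rad and contact force between the fingers and plate below 0.1 N and linear speed of plate below 0.02 m/s), for 0.2 s.
2. the carrier is lifted off the bench, held by its handle (height (world z) of plate above 0.03 m and distance between the grasp point and plate_handle below 0.035 m and contact force between the fingers and plate above 1 N), for 0.1 s.
At the end, for the whole second after the job is handed in: The carrier sits on the shaker with both dowels in both holes: its centre within 4 mm of the middle of the deck, its underside within 3 mm of the deck, level within 0.03 rad, its long axis along the dowel line within 0.06 rad (either way round), let go and at rest (horizontal distance between plate and deck below 0.004 m and z of plate in the frame of deck below 0.003 m and angle between plate's own z axis and vertical below 0.03 rad and angle between the y axis of plate and the y axis of shaker, either way round below 0.06 rad and contact force between the fingers and plate below 0.1 N and linear speed of plate below 0.02 m/s); the robot touches nothing.
It fails at once if the carrier is dropped onto the deck (faster than 0.45 m/s within 40 mm above the deck's middle) (horizontal distance between plate and deck below 0.04 m and z of plate in the frame of deck below 0.04 m and linear speed of plate above 0.45 m/s).
It fails at once if the beaker is tipped over (angle between beaker's own z axis and vertical above 0.7 rad).
It fails at once if the jar is tipped over (angle between jar's own z axis and vertical above 0.7 rad).
It also fails if it takes over 64 s, if anything falls off the work surface, if the arm or the gripper's body presses on something with over 40 N, if the wrist force passes 120 N, or if a joint passes its speed limit or range.

## Robot

A 6-joint arm with a two-finger parallel gripper is mounted at the origin on the work surface. World frame = base frame: x ahead of the robot, y to its left, z up, the work surface at z = 0. Lengths are in m, angles in rad, forces in N, time in s.
With the tool pointing down it reaches from about 0.35 to 0.725 m from the base axis. Payload 4.3 kg.
Tool frame: the origin (TCP) lies midway between the tips of the shut fingers; the grasp point (between the pads) lies arm.pinch_z behind it (arm.pinch_z is the distance from the TCP to the grasp point, in m); z points along the fingers, y is the direction in which the jaws open and shut (so a half turn about z gives the same grasp; the last joint's range is limited). The gripper opens to 85 mm and grips with 20 to 120 N. Pads are 22 mm wide; open, the fingers measure 114 mm over their backs; the gripper's body (76 mm by 85 mm) begins 54 mm behind the grasp point. The pads swing forward as they close: fully open they stand 13 mm farther back than shut.
Start: joints at [-1.282, 0.377, 0.081, 1.274, 0, 1.46], TCP at [0.223, -0.53, 0.231] pointing down, gripper open.
Joint ranges: [-2.72, 2.72], [-0.84, 1.66], [-1.02, 1.22], [-1.77, 2.12], [-1.37, 1.28], [-3.14, 3.14]. Speed limits (rad/s): [2.57, 2.57, 3.14, 3.14, 3.14, 3.14].

## Interface

Orientations are given as a unit quaternion [x, y, z, w].
In Python, from rig import arm gives the robot as it stands. Calls block until the motion is done:
- arm.reach(position, orientation): joint-space move of the TCP to a pose.
- arm.line_to(position, v=0.15, attitude=None): straight line of the TCP; attitude=None keeps the orientation; v is the mean speed in m/s.
- arm.move_j(angles): joint-space move.
- arm.grip(opening, force=None): opening from 0.0 (shut) to 1.0 (fully open); force is the grip in N (None keeps the last); returns when the fingers have stopped.
- arm.wait(seconds).
- arm.inverse_kinematics(position, orientation): joint angles nearest the present ones, or None.
- arm.read_state(): the state.
- arm.read_camera(name): name is "scene" or "top" or "wrist"; returns a dict with "img" (420x560x3 uint8, red, green, blue), "intrinsics" (3x3 intrinsics, pixels), "R" (3x3) and "t" (3): a world point X has camera coordinates R X + t. Camera axes: x right, y down, z forward; pixel columns grow to the right and rows downward; lengths in m; the calibration is good to about 2 mm. The wrist camera is an equidistant fisheye: a pixel r from the principal point sees the ray r / f radians off the axis. A picture is of the moment at which its call begins. There is no depth.
A pose or a line that the arm cannot do raises arm.IKError and nothing moves.
- arm.hand_in(): hands the job in, once; it reports no verdict.
Trained networks look in a picture, given as the dict that the camera call returned (one of the last four; its "shot" number tells which), for a name from the list of things; names that differ only in an ending like _2 or _b are one class to them, and where a whole thing is asked for, a point or a joint stands for the part that bears it (a point fixed in the world has none). Each returns a list of dicts, best first, with "p" (0 to 1); they miss things now and then, are a little off and sometimes report something else, mostly with a low value. They report only what shows in the picture. A call takes as long as a camera call. They do not tell look-alikes from the thing itself.
- arm.look_for(query, picture): "bbox" ([centre column, centre row, width, height] in pixels, round what is visible of it).
The state is a dict: "time_s": time; "q": joint angles; "dq": joint speeds; "effort": joint torques, N m; "eef_pos": TCP position; "ee_rot": TCP orientation; "force": force on the tool from outside, world axes, zero at the start; "torque": the same for the moment, N m; "finger_gap": opening from 0.0 (shut) to 1.0 (fully open).
Only numpy, scipy, OpenCV 4.12 (cv2) and the standard library are available. Lean on these libraries where they do the work, as an engineer would, in place of code of your own. Each camera call takes 0.05 s, during which the arm holds its last target. There are 200 camera calls.

## Working session

There is one attempt and no reset: what is moved stays moved. The work goes in short steps, each a Python script; the robot and the scene stay as the last script left them, time stands still between calls to the robot, and variables do not carry over. Pictures are saved under pics/ and viewed, about 8 in all and at most 12, crops included, and the job is handed in when it is done.

```bash
ls; mkdir -p pics; python3 - <<'E'
from rig import arm
import cv2
for n in ("scene","top"):
    p=arm.read_camera(n); cv2.imwrite(f"pics/{n}0.png",p["img"][:,:,::-1])
    print(n,p["intrinsics"].tolist(),p["R"].tolist(),p["t"].tolist())
    for q in ("plate","plate_tab","plate_handle","riser","shaker","beaker","jar"):
        try: print(q,[([round(x) for x in d["bbox"]],round(d["p"],2)) for d in arm.look_for(q,p)])
        except Exception as e: print(q,e)
print(arm.pinch_z,arm.read_state())
E
```

```text
pics
scene [[505.19936711401607, 0.0, 283.1900193738924], [0.0, 505.19936711401607, 212.6025772212956], [0.0, 0.0, 1.0]] [[-0.7879913144049113, 0.6156825845583453, -0.0021548767890374842], [0.4795428546989296, 0.6115480606312251, -0.6293231443744848], [-0.38614548932963233, -0.49693452748802164, -0.7771407443060975]] [0.36062584324769176, -0.15139096346340478, 1.5003057294967026]
plate [([282, 124, 65, 29], 0.64), ([204, 174, 38, 37], 0.59)]
plate_tab [([204, 171, 49, 33], 0.76), ([282, 122, 62, 29], 0.66)]
plate_handle [([203, 176, 42, 33], 0.72), ([283, 121, 65, 28], 0.62)]
riser [([188, 155, 84, 72], 0.56)]
shaker [([334, 330, 141, 132], 0.92)]
beaker [([214, 278, 34, 44], 0.79), ([187, 155, 79, 75], 0.54)]
jar [([289, 244, 19, 28], 0.56), ([186, 154, 79, 74], 0.56)]
top [[474.81137191965735, 0.0, 275.4040000555732], [0.0, 474.81137191965735, 201.76652447038612], [0.0, 0.0, 1.0]] [[-0.006676951617654721, -0.999955438041746, -0.006673848053057221], [-0.9966824765808643, 0.007196166554618391, -0.08106945209851055], [0.08111386560712051, 0.006110410596513936, -0.9966861109138683]] [-
[... 391 characters left out ...]
21], 0.68)]
0.0187 {'time_s': 0.8, 'q': array([-1.28233109e+00,  3.77277099e-01,  8.10419852e-02,  1.27440565e+00,
        5.73216840e-05,  1.46049244e+00]), 'dq': array([ 5.70246712e-04,  8.11509405e-04,  3.89694042e-04,  7.84278111e-04,
        9.69037915e-05, -1.82939512e-03]), 'effort': array([ 5.08070862e-04, -4.63465905e+01,  2.70138538e+01,  3.54353688e-05,
        6.77760090e-05, -5.96885954e-06]), 'eef_pos': array([ 0.22329984, -0.5299318 ,  0.23135875]), 'ee_rot': array([9.80188657e-01, 1.98066125e-01, 3.54667092e-05, 7.49215590e-05]), 'force': array([ 0.19311942, -0.28987485, -0.19513421]), 'torque': array([-0.09819066, -0.00824361,  0.02682223]), 'finger_gap': 0.9982812982558524}
```

```bash
python3 - <<'E'
import cv2,numpy as np
a=cv2.imread("pics/top0.png"); 
c=cv2.resize(a[120:350,330:530],None,fx=2.6,fy=2.6,interpolation=cv2.INTER_CUBIC)
cv2.imwrite("pics/top0c.png",c)
a=cv2.resize(a,(800,600),interpolation=cv2.INTER_CUBIC);cv2.imwrite("pics/top0b.png",a)
E
```

```text
(no output)
```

View pics/top0b.png

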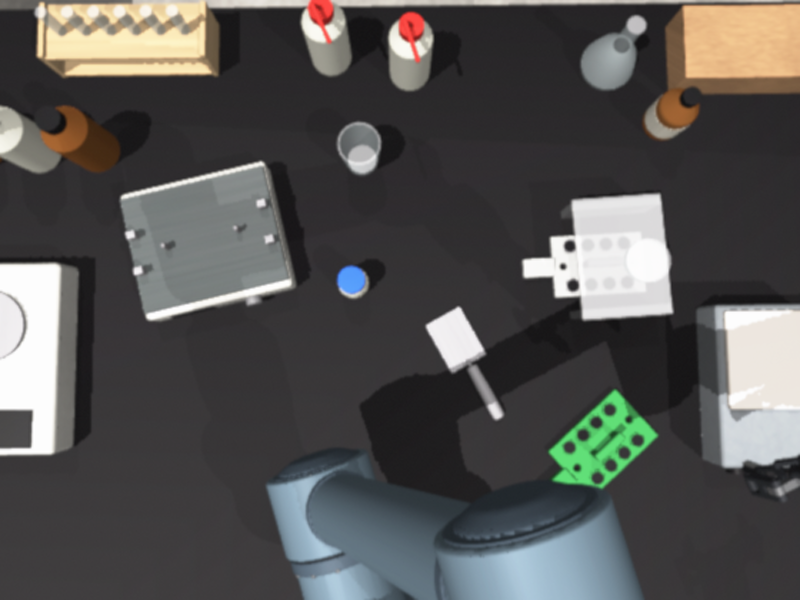

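View pics/top0c.png

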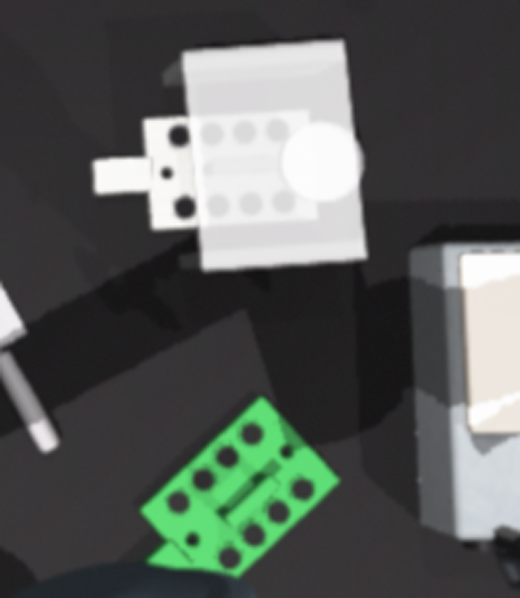

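View pics/scene0.png

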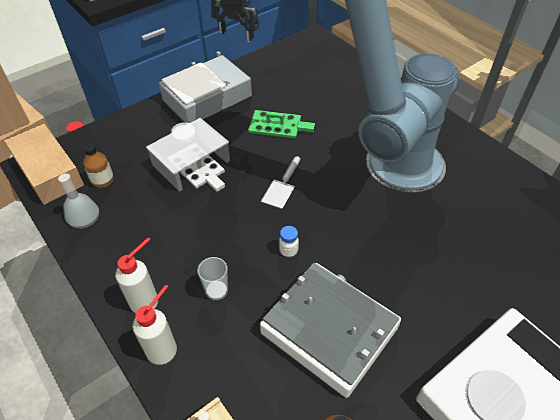

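Candidates for the carrier in the top image (560 px wide): the white/aluminium plate under the riser with its tab at about (376,187), the green look-alike at (423,308) and the spatula at (322,240). By the description I choose the plate under the clear riser. The crop confirms it, with tab, wells and a hole showing. The shaker is at (146,168) with its dowels at about (117,171) and (167,160), the beaker at (252,103) and the jar at (247,197).

```bash
cat > h.py <<'E'
from rig import arm
import numpy as np, cv2
from scipy.spatial.transform import Rotation as Rn
def ray(cam,uv):
    K=np.array(cam["intrinsics"]);R=np.array(cam["R"]);t=np.array(cam["t"])
    a=(uv[0]-K[0,2])/K[0,0];b=(uv[1]-K[1,2])/K[1,1]
    if cam.get("fish"):
        r=np.hypot(a,b);s=np.sin(r)/r if r>1e-9 else 1;d=np.array([a*s,b*s,np.cos(r)])
    else: d=np.array([a,b,1.])
    return -R.T@t,R.T@d
def w(cam,uv,z):
    o,d=ray(cam,uv);return o+d*(z-o[2])/d[2]
def proj(cam,X):
    K=np.array(cam["intrinsics"]);c=np.array(cam["R"])@X+np.array(cam["t"])
    if cam.get("fish"):
        th=np.arctan2(np.hypot(c[0],c[1]),c[2]);n=np.hypot(c[0],c[1])+1e-12
        return np.array([K[0,2]+K[0,0]*th*c[0]/n,K[1,2]+K[1,1]*th*c[1]/n])
    return np.array([K[0,2]+K[0,0]*c[0]/c[2],K[1,2]+K[1,1]*c[1]/c[2]])
def down(yaw):  # tool z down, tool y at angle yaw in world
    y=np.array([np.cos(yaw),np.sin(yaw),0]);z=np.array([0,0,-1.]);x=np.cross(y,z)
    return Rn.from_matrix(np.stack([x,y,z],1)).as_quat()
E
python3 - <<'E'
from h import *
c=arm.read_camera("top")
f=lambda x,y,z:w(c,(330+(x+.5)/2.6-.5,120+(y+.5)/2.6-.5),z)
np.set_printoptions(precision=4,suppress=True)
A,B,C,D=[f(*p,.01) for p in((145,119),(152,229),(318,218),(308,110))]
print("plate",A,B,C,D,np.linalg.norm(A-B),np.linalg.norm(A-D))
print("tab end",f(93,177,.016),"hole",f(167,173,.01))
r=[f(*p,.078) for p in((182,52),(203,271),(367,258),(344,40))];print("riser",*r,np.linalg.norm(r[0]-r[1]),np.linalg.norm(r[0]-r[3]),np.mean(r,0))
g=lambda x,y,z:w(c,(x*.7,y*.7),z)
print("dowels",g(166,246,.091),g(238,229,.091)); print("jar",g(352,280,.075),"beaker",g(360,148,.04))
s=arm.read_camera("scene")
print("scene dowels",w(s,(308,298),.091),w(s,(350,329),.091), "tab end",w(s,(219,187),.016))
E
```

```text
plate [ 0.5449 -0.2975  0.01  ] [ 0.4436 -0.3013  0.01  ] [ 0.4526 -0.4527  0.01  ] [ 0.5521 -0.4472  0.01  ] 0.10140123998428417 0.14987500579031174
tab end [ 0.491  -0.2475  0.016 ] hole [ 0.4949 -0.3163  0.01  ]
riser [ 0.5926 -0.3155  0.078 ] [ 0.4028 -0.3281  0.078 ] [ 0.4129 -0.4683  0.078 ] [ 0.602 -0.456  0.078] 0.19028433247351803 0.14079585751805335 [ 0.5026 -0.392   0.078 ]
dowels [0.5217 0.319  0.091 ] [0.5475 0.2071 0.091 ]
jar [0.468  0.0306 0.075 ] beaker [0.6897 0.0194 0.04  ]
scene dowels [0.5547 0.213  0.091 ] [0.5323 0.3242 0.091 ] tab end [ 0.4964 -0.2427  0.016 ]
```

```bash
python3 - <<'E'
from h import *
np.set_printoptions(precision=4,suppress=True)
P=[.4926,-.2689,.17]
yaws=[np.deg2rad(3.1),np.deg2rad(183.1)]
for y in yaws: print(arm.inverse_kinematics(P,down(y)))
best=min(yaws,key=lambda y:abs(arm.inverse_kinematics(P,down(y))[5]) if arm.inverse_kinematics(P,down(y)) is not None else 9)
arm.grip(0.65,60); arm.reach(P,down(best)); print(best,arm.read_state()["eef_pos"],arm.read_state()["time_s"],arm.read_state()["finger_gap"])
c=arm.read_camera("wrist");c["fish"]=True
img=c["img"][:,:,::-1].copy()
u=np.array([-.0538,.9986,0]);v=np.array([.9986,.0538,0]);o=np.array([.4983,-.3747,0])
for dx,dy,z in((-15,75,16),(15,75,16),(15,125,16),(-15,125,16),(50,75,10),(-50,75,10),(0,58,10)):
    q=proj(c,o+dx/1e3*v+dy/1e3*u+[0,0,z/1e3]);print(q);cv2.circle(img,tuple(int(round(k)) for k in q),2,(0,0,255),1)
cv2.imwrite("pics/w1.png",img)
E
```

```text
[-0.6127  0.3731 -0.0854  1.1123  0.      0.904 ]
[-0.6127  0.3731 -0.0854  1.1123  0.     -2.2376]
0.054105206811824215 [ 0.4924 -0.27    0.1703] 2.725 0.6468285149123557
[258.5223 226.0267]
[289.3547 225.9844]
[289.9424 175.3334]
[257.6952 175.3885]
[324.0929 223.7987]
[223.8553 223.938 ]
[273.9915 239.8529]
```

View pics/w1.png

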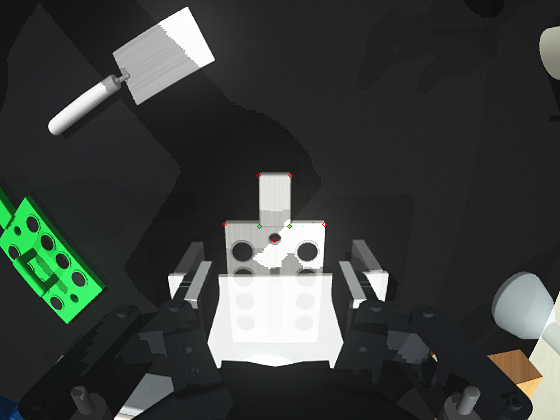

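The wrist picture shows the tab at (274,200) and the near hole at (274,238). The projected model agrees within about 1 mm, so I grasp and pull.

```bash
python3 - <<'E'
from h import *
np.set_printoptions(precision=4,suppress=True)
def st(m):
    s=arm.read_state();print(m,round(s["time_s"],2),s["eef_pos"],s["force"],round(s["finger_gap"],3))
arm.line_to([.4926,-.2689,.03],v=.2); arm.line_to([.4926,-.2689,.003],v=.05);st("down")
arm.grip(0,60);st("grip")
d=np.array([-.0676,.9977,0])
if arm.read_state()["finger_gap"]>.25:
    p=np.array([.4926,-.2689,.003]);arm.line_to(p+.151*d,v=.07);st("pulled")
    arm.grip(.6);arm.wait(.4);st("open")
    p=p+.151*d;arm.line_to(p+[0,0,.2],v=.25);st("up")
    c=arm.read_camera("top");cv2.imwrite("pics/top1.png",c["img"][:,:,::-1])
    q=arm.read_camera("wrist");cv2.imwrite("pics/w2.png",q["img"][:,:,::-1])
E
```

```text
down 4.32 [ 0.4925 -0.2688  0.0028] [ 1.3066  0.4288 -0.1365] 0.652
grip 4.67 [ 0.4928 -0.2691  0.0036] [-1.2415  0.0956  4.508 ] 0.331
pulled 6.97 [ 0.4838 -0.1199  0.0036] [ 0.4348 -5.7805  2.5559] 0.328
open 7.72 [ 0.4824 -0.1182  0.003 ] [ 0.4956 -0.5587 -0.3924] 0.602
up 8.68 [ 0.4816 -0.118   0.2018] [ 0.5468  0.6234 -0.1085] 0.6
```

View pics/w2.png

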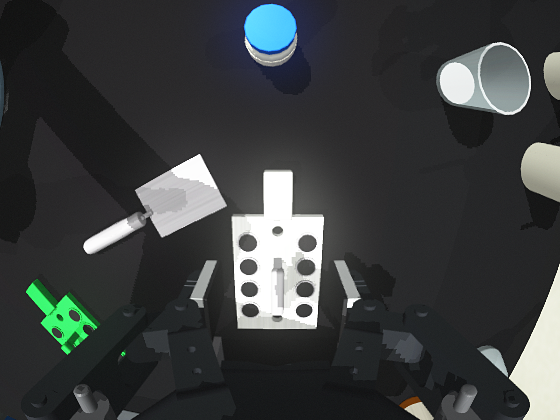

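The carrier lies clear of the riser, with its near hole at (278,231), far hole at about (278,318), and corners (233,216), (323,216), (317,328) and (240,328). Jar and beaker are standing. Next I measure the dowels from near.

```bash
python3 - <<'E'
from h import *
import pickle
np.set_printoptions(precision=4,suppress=True)
c=arm.read_camera("wrist");c["fish"]=True
pickle.dump({k:c[k] for k in("img","intrinsics","R","t","fish")},open("w2.pkl","wb"))
X=[w(c,p,.01) for p in((233,216),(323,216),(317,328),(240,328))]
print("corners",*X,np.mean(X,0));print("tabend",w(c,(278,171),.016),"holes",w(c,(278,231),.01),w(c,(278,318),.01))
print("handle ends",w(c,(278,261),.048),w(c,(278,312),.048))
print(arm.inverse_kinematics([.53,.265,.27],down(np.deg2rad(13))))
arm.reach([.53,.265,.27],down(np.deg2rad(13)))
arm.wait(.2)
c=arm.read_camera("wrist");c["fish"]=True
pickle.dump({k:c[k] for k in("img","intrinsics","R","t","fish")},open("w3.pkl","wb"))
img=c["img"][:,:,::-1]
cv2.imwrite("pics/w3.png",img);print(arm.read_state()["time_s"],arm.read_state()["eef_pos"],c["intrinsics"][0][0])
E
```

```text
corners [ 0.4379 -0.1515  0.01  ] [ 0.5357 -0.1461  0.01  ] [ 0.5455 -0.2968  0.01  ] [ 0.447 -0.302  0.01 ] [ 0.4915 -0.2241  0.01  ]
tabend [ 0.4839 -0.0985  0.016 ] holes [ 0.4878 -0.1661  0.01  ] [ 0.4946 -0.2825  0.01  ]
handle ends [ 0.4886 -0.1842  0.048 ] [ 0.4923 -0.2468  0.048 ]
[0.3566 0.4108 0.2302 1.3902 0.     1.7005]
10.5333 [0.5303 0.264  0.2699] 325.19226210127806
```

View pics/w3.png

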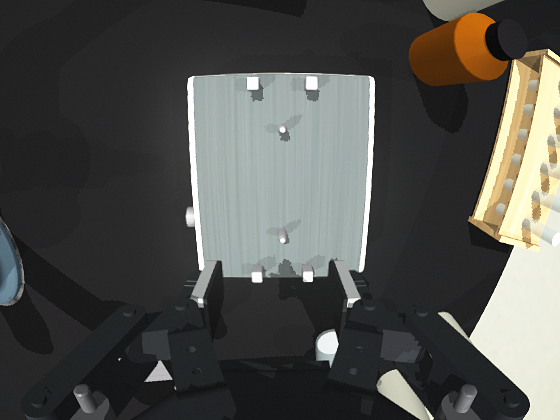

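Both dowels show at (282,130) and (283,236). I enlarge them to tell top from shadow, with the predicted cylinder outline drawn from the top-camera estimate.

```bash
python3 - <<'E'
from h import *
import pickle
np.set_printoptions(precision=4,suppress=True)
c=pickle.load(open("w3.pkl","rb"))
print("cam",-np.array(c["R"]).T@np.array(c["t"]))
for d in((.5217,.319),(.5475,.2071),(.5323,.3242),(.5547,.213)):
    print(d,proj(c,np.array([*d,.066])),proj(c,np.array([*d,.091])))
img=c["img"][:,:,::-1]
cr=[cv2.resize(img[y:y+40,265:305],None,fx=10,fy=10,interpolation=cv2.INTER_NEAREST) for y in(110,215)]
cv2.imwrite("pics/w3c.png",np.hstack(cr))
E
```

```text
cam [0.5144 0.3394 0.4131]
(0.5217, 0.319) [277.4303 133.6627] [277.6177 135.2217]
(0.5475, 0.2071) [277.3939 235.2369] [277.5544 243.7345]
(0.5323, 0.3242) [288.29  131.183] [289.3123 132.5537]
(0.5547, 0.213) [284.7012 231.8553] [285.3551 240.1624]
```

View pics/w3c.png

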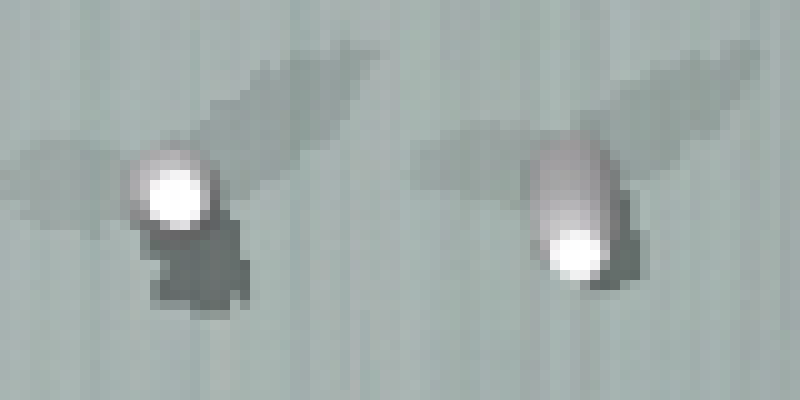

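```bash
python3 - <<'E'
from h import *
import pickle
np.set_printoptions(precision=4,suppress=True)
c=pickle.load(open("w3.pkl","rb"))
A=w(c,(282,128.8),.0905);B=w(c,(282.2,240),.0905);B2=w(c,(281.6,232.3),.066)
print(A,B,B2,np.linalg.norm(A-B),(A+B)/2,np.degrees(np.arctan2(*(A-B)[1::-1])))
# lugs cross-check (tops z=.088): centres
L=[w(c,p,.088) for p in((252.5,83.5),(311.5,83.5),(257,277),(307.5,277))];print(*L,np.mean(L,0))
d=pickle.load(open("w2.pkl","rb"));im=d["img"]
# refine plate holes in w2: dark blob centroids
g=cv2.cvtColor(im,cv2.COLOR_RGB2GRAY)
for u,v in((278,231),(278,318)):
    s=g[v-9:v+10,u-9:u+10];print(s[3:-3:1,3:-3:1].astype(int) if v>300 else "")
    m=(s<s.max()*.5).astype(np.uint8);n,l,stt,ce=cv2.connectedComponentsWithStats(m);print([(ce[i]+[u-9,v-9],stt[i,4]) for i in range(1,n)])
s=w(d,(278,231),.01)
# check top-cam now
t=arm.read_camera("top");cv2.imwrite("pics/top2.png",t["img"][:,:,::-1])
for X in(A,B): print("top px",proj(t,X))
E
```

```text
[0.5245 0.3262 0.0905] [0.5514 0.2122 0.0905] [0.5514 0.2117 0.066 ] 0.11707618584767332 [0.5379 0.2692 0.0905] 103.30777205380409
[0.4861 0.364  0.088 ] [0.5425 0.3773 0.088 ] [0.5344 0.1605 0.088 ] [0.5904 0.1731 0.088 ] [0.5384 0.2687 0.088 ]

[(array([277.2982, 229.9649]), np.int32(57))]
[[248 253 253 253 253 252 252 252 252 248 231 201 255]
 [249 254 254 254 253 253 253 253 253 248 231 244 255]
 [248 255 255 255 255 255 255 255 255 250 243 255 255]
 [221 219 238 239 238 236 233 232 228 224 254 255 255]
 [169  72  40  35  35  35  35  33  38 139 255 255 255]
 [148 121  92  75  59  59  59  81  96 109 159 228 255]
 [140 135 130 123 113 111 112 127 127 114 145 199 251]
 [159 132 136 134 132 134 134 130 125 124 162 207 203]
 [189 151 133 135 135 130 130 125 121 153 187 210 206]
 [204 188 161 136 130 126 122 149 182 189 208 211 206]
 [205 203 202 190 185 182 192 190 202 210 213 209 206]
 [205 203 204 204 205 206 205 208 213 209 211 209 206]
 [204 204 203 204 207 209 208 208 213 210 210 207 207]]
[(array([277.5333, 317.5667]), np.int32(30))]
top px [113.0801 171.0177]
top px [164.3706 158.6357]
```

```bash
python3 - <<'E'
from h import *
import pickle
np.set_printoptions(precision=4,suppress=True)
arm.grip(.7,60)
arm.reach([.4912,-.2243,.24],down(np.deg2rad(3.4)));arm.line_to([.4912,-.2243,.19]);arm.wait(.2)
c=arm.read_camera("wrist");c["fish"]=True
pickle.dump({k:c[k] for k in("img","intrinsics","R","t","fish")},open("w4.pkl","wb"))
s=arm.read_state();print(s["time_s"],s["eef_pos"])
u=np.array([np.cos(np.deg2rad(93.4)),np.sin(np.deg2rad(93.4)),0]);o=np.array([.4912,-.2243,.01])
for k in(.058,-.058):print(proj(c,o+k*u))
img=c["img"][:,:,::-1]
cv2.imwrite("pics/w4.png",cv2.resize(img[60:320,180:380],None,fx=2.3,fy=2.3,interpolation=cv2.INTER_NEAREST))
E
```

```text
13.3583 [ 0.492  -0.2246  0.1912]
[272.3867 132.325 ]
[272.5643 241.4879]
```

View pics/w4.png

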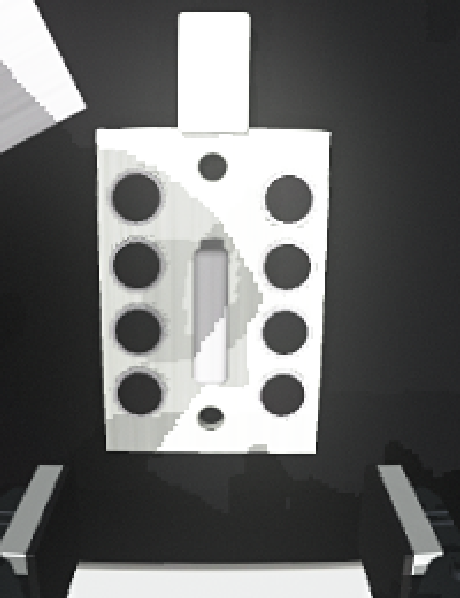

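The holes are at (272.1,132.1) and (271.0,241.2), within 1.5 px of the prediction. I grasp the handle and lift.

```bash
python3 - <<'E'
from h import *
import pickle
np.set_printoptions(precision=4,suppress=True)
def st(m):
    s=arm.read_state();print(m,round(s["time_s"],2),s["eef_pos"],s["force"],s["torque"],round(s["finger_gap"],3))
c=pickle.load(open("w4.pkl","rb"))
A=w(c,(272.1,132.1),.01);B=w(c,(271,241.2),.01);m=(A+B)/2;yaw=np.arctan2(*(A-B)[1::-1])
print(A,B,m,np.linalg.norm(A-B),np.degrees(yaw))
q=down(yaw-np.pi/2)
arm.line_to([m[0],m[1],.10],v=.15,attitude=q)
arm.line_to([m[0],m[1],.022],v=.06);st("down")
arm.grip(0,80);st("grip")
if arm.read_state()["finger_gap"]>.08:
    arm.line_to([m[0],m[1],.06],v=.06);arm.wait(.15);st("lift")
    arm.line_to([m[0],m[1],.19],v=.15);arm.wait(.3);st("up")
    c=arm.read_camera("wrist");c["fish"]=True
    d={k:c[k] for k in("img","intrinsics","R","t","fish")};d["state"]=arm.read_state();pickle.dump(d,open("w5.pkl","wb"))
    img=c["img"][:,:,::-1];cv2.imwrite("pics/w5.png",img)
E
```

```text
[ 0.4875 -0.1662  0.01  ] [ 0.4929 -0.282   0.01  ] [ 0.4902 -0.2241  0.01  ] 0.11589701892488766 92.70584343868296
down 15.56 [ 0.4906 -0.2243  0.0224] [ 0.2647  0.0942 -0.7917] [ 0.0245 -0.0035  0.0664] 0.696
grip 16.04 [ 0.4899 -0.2242  0.0223] [-3.0647  0.4796  4.5002] [ 0.0495  0.5258 -0.0006] 0.145
lift 16.98 [ 0.4898 -0.2238  0.0595] [-0.0315 -0.2314 -5.7042] [-0.0233 -0.0081 -0.0279] 0.148
up 18.29 [ 0.4898 -0.2238  0.1893] [ 0.5169 -0.7613 -6.0821] [-0.0241  0.022   0.0055] 0.142
```

View pics/w5.png

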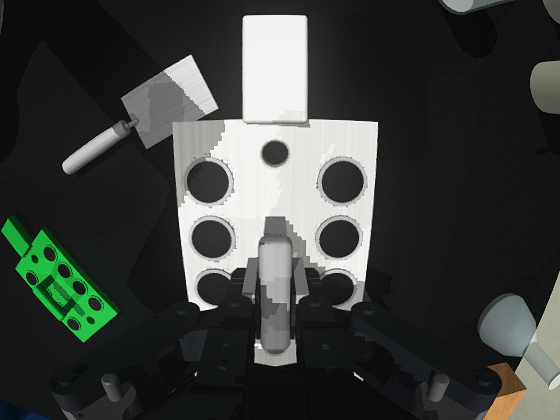

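```bash
python3 - <<'E'
from h import *
import pickle
np.set_printoptions(precision=4,suppress=True)
def st(m):
    s=arm.read_state();print(m,round(s["time_s"],2),s["eef_pos"],s["force"],s["torque"],round(s["finger_gap"],3))
c=pickle.load(open("w5.pkl","rb"));s=c["state"];e=s["eef_pos"];R=Rn.from_quat(s["ee_rot"])
for uv,z in(((275,153),.01),((275,15),.016),((275.5,122),.016)):
    X=w(c,uv,e[2]-.0224+z);print("tool frame",R.inv().apply(X-e))
g=np.array([.538,.2691]);q=down(np.deg2rad(13.3))
arm.line_to([.49,-.2238,.25],v=.2)
arm.reach([*g,.25],q);st("over")
arm.line_to([*g,.122],v=.1);arm.wait(.4);st("hover")
c=arm.read_camera("wrist");c["fish"]=True
d={k:c[k] for k in("img","intrinsics","R","t","fish")};d["state"]=arm.read_state();pickle.dump(d,open("w6.pkl","wb"))
img=c["img"][:,:,::-1]
a=cv2.resize(img[125:180,245:305],None,fx=8,fy=8,interpolation=cv2.INTER_NEAREST)
b=cv2.resize(arm.read_camera("scene")["img"][:,:,::-1][230:400,240:410],(440,440),interpolation=cv2.INTER_CUBIC)[:, :310]
b=cv2.copyMakeBorder(a,0,0,0,310,cv2.BORDER_CONSTANT) if 0 else b
cv2.imwrite("pics/w6.png",np.hstack([a,b]))
E
```

```text
tool frame [0.0586 0.0011 0.0124]
tool frame [0.1243 0.0011 0.0065]
tool frame [0.0736 0.0014 0.0064]
over 20.59 [0.5384 0.2679 0.2499] [-0.4017 -0.0594 -4.1457] [-0.0072  0.0131 -0.0001] 0.147
hover 22.43 [0.5381 0.2691 0.1221] [-0.4928  0.2035 -5.7729] [-0.0413  0.0023  0.0153] 0.147
```

View pics/w6.png

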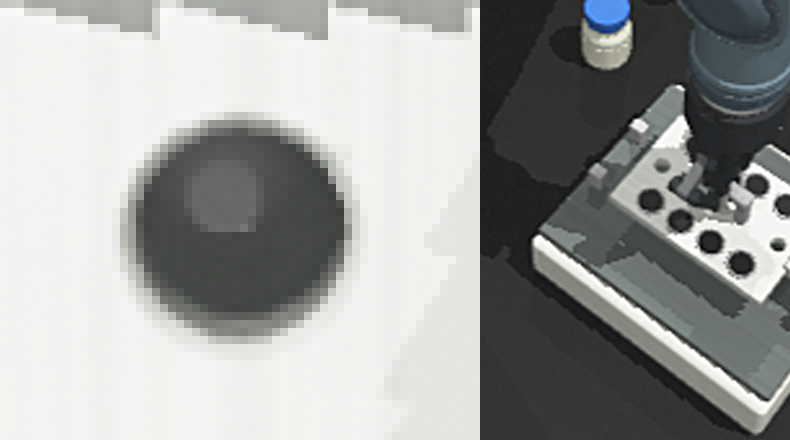

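The near dowel shows through the near hole: dowel top at (272.6,148.9), hole centre at about (274.5,153.3). I convert both and correct.

```bash
python3 - <<'E'
from h import *
import pickle
np.set_printoptions(precision=4,suppress=True)
c=pickle.load(open("w6.pkl","rb"));s=c["state"];e=s["eef_pos"];R=Rn.from_quat(s["ee_rot"])
H=w(c,(274.6,153.6),e[2]-.0124);D=w(c,(272.6,148.9),.091)
print("cam",R.inv().apply(-np.array(c["R"]).T@np.array(c["t"])-e))
print(R.inv().apply(H-e),R.inv().apply(D-e),R.inv().apply(D-H),D-H)
E
```

```text
cam [ 0.0772  0.0013 -0.1433]
[0.0579 0.0012 0.0124] [0.0582 0.0001 0.0311] [ 0.0002 -0.0011  0.0187] [-0.0011 -0.     -0.0187]
```

```bash
python3 - <<'E'
from h import *
np.set_printoptions(precision=4,suppress=True)
def st(m):
    s=arm.read_state();print(m,round(s["time_s"],2),s["eef_pos"],s["force"],s["torque"],round(s["finger_gap"],3));return s
g=np.array([.5369,.2691])
arm.line_to([*g,.122],v=.03);arm.wait(.2);st("shift")
for z in(.112,.108,.104,.100,.096,.093,.091,.0895,.0885):
    arm.line_to([*g,z],v=.03);arm.wait(.1);s=st(z)
    if s["force"][2]>4 and z>.09 or np.hypot(*s["force"][:2])>12: print("STOP");break
E
```

```text
shift 22.98 [0.5369 0.2691 0.122 ] [-0.0155 -0.3999 -5.6281] [-0.0066 -0.0606 -0.0024] 0.147
0.112 23.56 [0.537  0.2691 0.112 ] [-0.5432  0.0481 -5.6494] [ 0.0579 -0.0284 -0.0202] 0.148
0.108 23.94 [0.5368 0.2691 0.1079] [-0.7787  0.708  -5.7588] [-0.0268  0.0006 -0.0093] 0.148
0.104 24.32 [0.5368 0.2691 0.1039] [-0.2571 -0.0583 -5.3358] [-0.0534 -0.034   0.0189] 0.149
0.1 24.71 [0.5369 0.2691 0.1   ] [ 0.3527  0.602  -5.5659] [-0.0173 -0.0211 -0.0213] 0.148
0.096 25.09 [0.5369 0.2691 0.096 ] [ 0.9317  0.2174 -4.7694] [-0.0326 -0.0066 -0.0266] 0.15
0.093 25.44 [0.5369 0.2691 0.093 ] [ 0.2881  0.2092 -5.0803] [-0.0583 -0.0689 -0.0049] 0.142
0.091 25.79 [0.5369 0.2691 0.091 ] [ 0.0126  0.9677 -5.1043] [-0.0295 -0.0089 -0.0251] 0.146
0.0895 26.14 [0.5368 0.2691 0.0895] [-0.6264 -0.1528 -5.3566] [-0.0165  0.014   0.0273] 0.141
0.0885 26.49 [0.5369 0.2691 0.0885] [-0.1162  0.4286 -4.7534] [-0.0581 -0.0823  0.0036] 0.149
```

No jam. I continue in fine steps until the deck takes the weight, then let go and check.

```bash
python3 - <<'E'
from h import *
import pickle
np.set_printoptions(precision=4,suppress=True)
def st(m):
    s=arm.read_state();print(m,round(s["time_s"],2),s["eef_pos"],s["force"],round(s["finger_gap"],3));return s
g=np.array([.5369,.2691])
for z in np.arange(.0877,.0838,-.0007):
    arm.line_to([*g,z],v=.02);arm.wait(.1);s=st(round(z,4))
    if s["force"][2]>-1: break
if s["force"][2]>-1:
    arm.grip(.3);arm.wait(.3);st("open");arm.grip(.7)
    arm.line_to([*g,.13],v=.08);arm.line_to([*g,.27],v=.15);arm.wait(.2);st("up")
    c=arm.read_camera("wrist");c["fish"]=True;img=c["img"][:,:,::-1]
    pickle.dump({k:c[k] for k in("img","intrinsics","R","t","fish")},open("w7.pkl","wb"))
    a=cv2.resize(img[60:290,180:380],(400,460),interpolation=cv2.INTER_NEAREST)
    b=cv2.resize(arm.read_camera("scene")["img"][:,:,::-1][230:400,250:398],(400,460),interpolation=cv2.INTER_CUBIC)
    cv2.imwrite("pics/w7.png",np.hstack([a,b]))
E
```

```text
0.0877 26.84 [0.5369 0.2691 0.0884] [-2.8764 -1.0624  2.936 ] 0.149
open 27.43 [0.537  0.2692 0.0877] [-0.751   0.0359 -0.3886] 0.297
up 29.81 [0.5364 0.2689 0.269 ] [0.2993 0.4489 0.2487] 0.701
```

View pics/w7.png

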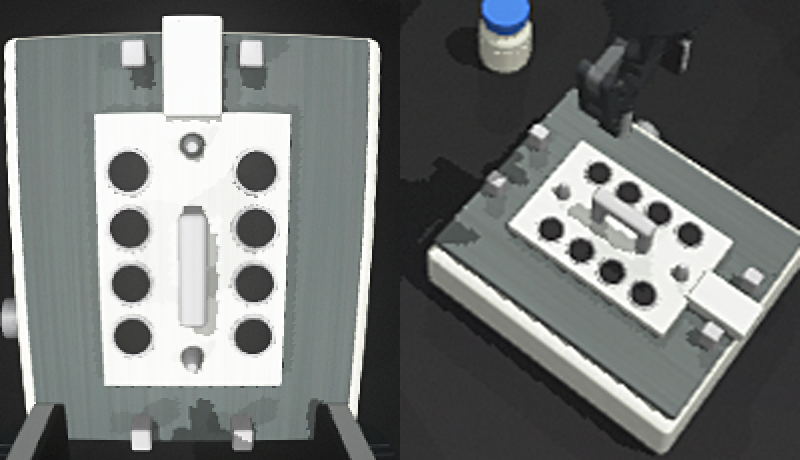

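Both dowels stand in both holes, at crop pixels (192,146) and (192,358). The plate is flush, the tab lies in the lug gap, and the gripper is clear.

```bash
python3 -c "
from rig import arm
arm.hand_in();print(arm.read_state()['time_s'])"
```

```text
the job is handed in; nothing more can be done
the job is handed in; nothing more can be done
```

The vial carrier is seated on the shaker with both dowels in both holes, and I handed the job in at about 30 s of the 64 s limit. No verdict was reported.

- **Pulling out:** I gripped the tab and drew the carrier out from under the riser. I let go of it flat on the bench, with its centre about 168 mm along the riser's +y, against the 145 mm needed.
- **Placing:** I took it by the handle and lifted it. Over the deck the picture showed the near dowel 1.1 mm off the hole, so I shifted by that amount. I then lowered it in small steps until the deck took the weight, and released it.
- **Last checks:** The deck contact came at the expected height, with no jam on the way down. The final pictures show both dowels in the holes, the plate flush, the tab in the lug gap and the gripper clear. The jar still stands. The beaker was standing when last seen, after the pull, but it is not in the final crops. The arm carried the plate well above both of them.
- **Disagreement:** The first dowel estimates from the scene and top cameras differed by 5 to 10 mm. I used the closer wrist camera instead; it gave 117 mm between the dowels against the true 116 mm, and the lugs gave the same centre.

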